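Turn a drawn cup over onto a blow-off stand and pump it clear

TASK

The square aluminium cup standing mouth-up on the bench is to be blown clear of swarf. Turn it over and set it down, without dropping it, mouth-down and flat on the grate between the four corner guides of the blow-off stand and let go of it; then press the stand's spring pedal fully down to its stop and let it come all the way back up. The cup stays seated on the stand; leave the other things on the bench where they are.

Things in the scene. Friction and masses are not known exactly. Their poses are not given: they have to be found in the camera images.
- cup: The work: a deep-drawn, bare aluminium cup, square, 60 x 60 mm outside with corners rounded at 9 mm, 76 mm tall, walls 2.5 mm, closed base 3 mm, 0.2 kg. Origin: centre of the outside of its base; z points out of the mouth, x and y square to its flat sides. It starts standing mouth-up. It has no lip, and lies steadily on a flat side.
- cup_mouth (a point): Centre of the cup's mouth, in the plane of its rim, 76 mm from the base along the cup's z.
- blow_stand: Fixed grey blow-off stand: base plate 210 x 96 x 8 mm. Origin: centre of its underside, on the bench. Its x points from the pedal to the nest, z up. On the +x end is an 84 mm square chest with a steel grate 30 mm above the bench and a brass nozzle that rises 16 mm above the middle of the grate; on the -x end is the pedal.
- nest (a point): Centre of the nest, on top of the grate (30 mm above the bench, 62 mm along the stand's x from its origin). Four corner guides of bent sheet, square to the stand, leave a 66 x 66 mm opening (3 mm clearance on each side of the cup); they stand 14 mm above the grate, the upper 6 mm flared outward. The middles of the sides are open.
- pedal (a joint): The stand's hinged spring pedal: 0 rad up at rest, 0.30 rad fully down on its stop; needs about 10 N at the pad. Plate 66 mm wide and 104 mm long, hinged across the stand (axis along the stand's y) at 8 mm along the stand's x, 38 mm above the bench; the free end points to the stand's -x.
- pedal_pad (a point): Point on top of the pedal's ribbed rubber pad where it is to be pressed, 80 mm from the hinge; moves with the pedal. At rest about 68 mm above the bench, pressed about 45 mm.
- finished_cup: Bystander: a like cup, already done, standing mouth-down on the bench to the right. Origin: centre of its base (now on top, 76 mm up).
- tape_roll: Bystander: roll of masking tape lying flat, 92 mm across, 25 mm high. Origin: centre of its underside.
- pen: Bystander: marker pen, 135 mm long, lying on the bench. Origin: centre of its underside.
- tin: Bystander: open paint tin, 74 mm across, 65 mm high. Origin: centre of its underside.
There are look-alikes about, which are no part of the job. What is shaped like the cup but brown is not meant.

How it is judged:
By the outcome, as a careful person would: the job done as asked, in the order asked, and still so for the second after the job is handed in, with the robot touching nothing.
It also fails if it takes over 67 s, if anything falls off the work surface, if the arm or the gripper's body presses on something with over 40 N, if the wrist force passes 120 N, or if a joint passes its speed limit or range.

ROBOT

A 6-joint arm with a two-finger parallel gripper is mounted at the origin on a cart in front of the work surface, level with it; the furniture and walls round the work are solid. World frame = base frame: x ahead of the robot, y to its left, z up, the work surface at z = 0. Lengths are in m, angles in degrees, forces in N, time in s.
With the tool pointing down it reaches from about 0.4 to 0.825 m from the base axis. Payload 7 kg.
Tool frame: the origin (TCP) lies on the centre line of the jaws, within the pads' length; the fingertips stand 19 mm ahead of it and the grasp point (between the pads) is the TCP (r.tips_ahead is the distance from the TCP to the fingertips, in m); z points along the fingers, y is the line along which they close (so a half turn about z gives the same grasp; the last joint's range is limited). The gripper opens to 88 mm and grips with 3 to 60 N. Pads are 19 mm wide; open, the fingers measure 130 mm over their backs; the gripper's body (78 mm by 193 mm) begins 47 mm behind the grasp point.
Start: joints at [89.96, 20.546, 0.682, 0, -70.136, -16.507], TCP at [0.192, 0.647, 0.246] pointing down, gripper open.
Joint ranges: [-176.03, 176.03], [-82.01, 121.73], [-58.28, 71.71], [-173.87, 95.51], [-174.79, -0.11], [-173.66, 173.66]. Speed limits (degrees/s): [136.94, 136.94, 172.46, 180, 180, 180].

INTERFACE

Orientations are given as [roll, pitch, yaw] about the fixed x, y, z axes, in that order (R = Rz(yaw) Ry(pitch) Rx(roll)).
In Python, from plant import r, viewer, close_job gives the robot as it stands. The module is installed in compiled form; this text tells all that it offers.
- The arm moves only by the tool arm_command, never from a script. Its arguments are lists of equal length, an entry for each row: "travel": the shift along the world's x, y, z scaled (see below), a list of three; "delta_rot": the turn, a rotation vector about the world's x, y, z scaled (see below), a list of three. In form: {"travel": [[dx, dy, dz], ...], "delta_rot": [[rx, ry, rz], ...]}. A call has 1 to 20 rows; each row is the pose to reach, as a shift and turn from the pose commanded when the call began; what a row does not reach only later rows make up. The controller multiplies each number of a shift by 0.5 m and each number of a turn by 90 degrees. A row lasts 1/8 s, in which the tool goes at most 62.5 mm and 10.7 degrees, less where a joint would pass 70% of its speed; a pose out of reach is approached as far as the arm can. A call with a number of a shift or a turn outside -1 to 1 is refused whole. A call with a gripper value outside its range is refused whole. "grip" is the opening, from 0 (shut) to 1 (fully open), set as the call begins (left out, the last holds). The fingers move at their own pace and stop on an object; "newtons" is the grip in N (left out, the last holds). Time passes only in rows, so rows that repeat a pose let the fingers close. It gives the time, the measured TCP pose, the force, the opening and the grip force at its end, in the units of the state.
- r.get_state(): the state, without advancing time (a new reading comes with each control period).
- viewer.capture(name): name is "scene" or "side" or "wrist"; returns a dict with "img" (400x640x3 uint8, red, green, blue), "camera_matrix" (3x3 intrinsics, pixels), "distortion" ([k1, k2, p1, p2, k3] as OpenCV has them; the pictures are not rectified), "R" (3x3) and "t" (3): a world point X has camera coordinates R X + t; the wrist camera has in their place "mount" (4x4, takes a point from camera to tool coordinates, whose origin is the TCP and whose axes are the flange's). Camera axes: x right, y down, z forward; pixel columns grow to the right and rows downward; lengths in m; the calibration is good to about 2 mm. A picture is of the moment at which its call begins: read the wrist's pose just before it. There is no depth.
- close_job(): hands the job in; it is judged then, once.
The state is a dict: "time_s": time; "joints": joint angles; "qd": joint speeds; "joint_torque": joint torques, N m; "tcp_pos": TCP position; "eef_rot": TCP orientation; "contact_force": force on the tool from outside, world axes, zero at the start; "moment": the same for the moment, N m; "gripper_width": finger opening in m; "gripper_force": force on a finger pad.
Only numpy, scipy, OpenCV 4.12 (cv2) and the standard library are available. Lean on these libraries where they do the work, as an engineer would, in place of code of your own. Each camera call takes 0.05 s, during which the arm holds its last target. There are 200 camera calls.

## Working session

There is one attempt and no reset: what is moved stays moved. The work goes in short steps, Python scripts to look and compute and a tool call to move; the robot and the scene stay as the last step left them, time stands still between calls to the robot, and variables do not carry over. Pictures are saved under pics/ and viewed, at most 10 in all, crops included, and the job is handed in when it is done.

Besides the shell and the picture viewer there is one more tool, called after "Emit:" as name(argument=value, ...) on one line, values as JSON. arm_command: Moves the arm, as the interface text tells. Shifts and turns lie within -1 to 1; 1 stands for 0.5 m of shift or 90 degrees of turn. Its arguments: {"type":"object","properties":{"travel":{"type":"array"},"delta_rot":{"type":"array"},"grip":{"type":"number"},"newtons":{"type":"number"}},"required":["travel","delta_rot"]}

```bash
mkdir -p pics; python3 - <<'E'
from plant import r,viewer
import cv2,numpy as np,pickle
s=r.get_state();print(s)
d={}
for n in("scene","side","wrist"):
    c=viewer.capture(n);d[n]=c;cv2.imwrite(f"pics/{n}0.png",c["img"][:,:,::-1])
    print(n,{k:np.round(v,4).tolist() for k,v in c.items() if k!="img"})
d["state"]=s
pickle.dump(d,open("cap0.pkl","wb"))
E
```

```text
{'time_s': 0.0, 'joints': array([ 8.99609408e+01,  2.05925542e+01,  6.35797927e-01, -1.88941295e-02,
       -7.01339601e+01, -1.65080811e+01]), 'qd': array([-0.01342709,  0.06079316, -0.02420644, -0.01129797,  0.10538621,
       -0.05452922]), 'joint_torque': array([ 1.37433013e-03, -5.82713664e+01,  2.93049073e+01,  6.99698567e+00,
        6.95427079e-03, -1.62337628e-04]), 'tcp_pos': array([0.1921295 , 0.64663492, 0.24462924]), 'eef_rot': array([ 1.79907976e+02, -8.74987975e-03, -1.65535681e+01]), 'contact_force': array([-0.53724142, -0.61010048, -0.33261721]), 'moment': array([0.05771773, 0.00628254, 0.00318424]), 'gripper_force': 0.0, 'gripper_width': 0.08749478981686407}
scene {'camera_matrix': [[436.0677, 0.0, 319.1798], [0.0, 436.0677, 198.1788], [0.0, 0.0, 1.0]], 'distortion': [-0.0191, 0.0, 0.0, 0.0, 0.0], 'R': [[0.5071, -0.8617, -0.0155], [-0.3692, -0.2009, -0.9074], [0.7788, 0.4659, -0.42]], 't': [-0.3809, 0.2433, 0.6902]}
side {'camera_matrix': [[375.0472, 0.0, 315.3589], [0.0, 375.0472, 199.421], [0.0, 0.0, 1.0]], 'distortion': [-0.0911, 0.0, 0.0, 0.0, 0.0], 'R': [[-0.8665, -0.4988, -0.0177], [-0.3154, 0.5748, -0.7551], [0.3868, -0.6487, -0.6554]], 't': [0.3769, 0.3196, 0.6128]}
wrist {'camera_matrix': [[275.3335, 0.0, 318.8855], [0.0, 275.3335, 202.3028], [0.0, 0.0, 1.0]], 'distortion': [-0.0333, 0.0, 0.0, 0.0, 0.0], 'mount': [[-0.001, -0.9688, -0.2479, 0.065], [1.0, -0.0009, -0.0005, 0.0012], [0.0003, -0.2479, 0.9688, -0.1383], [0.0, 0.0, 0.0, 1.0]]}
```

View pics/scene0.png

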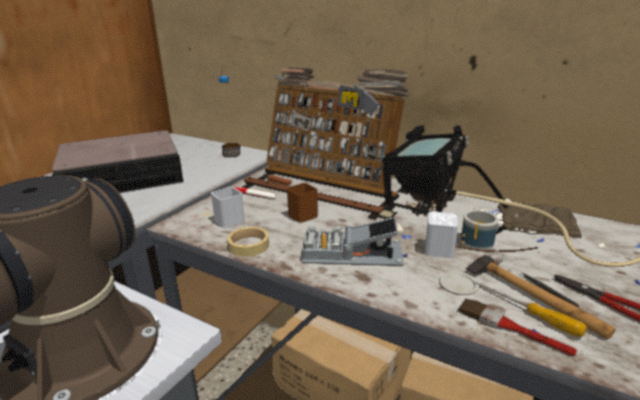

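View pics/side0.png

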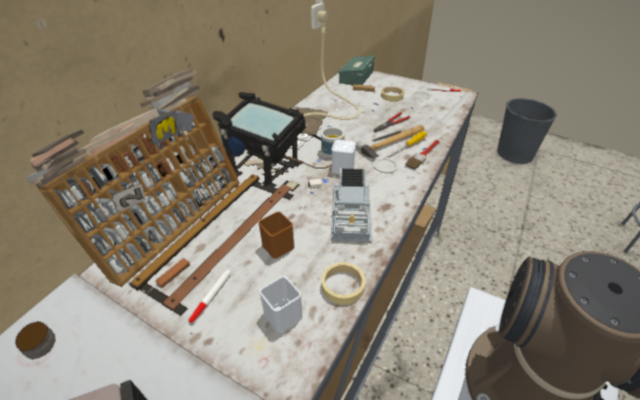

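Scene view: the cup (grey, mouth up) is at (228,208), the brown look-alike at (302,202) and the finished cup (mouth down) at (441,233). The stand is at (350,243), with its nest to the left and pedal to the right. In the side view the same things are at (281,303), (277,235), (344,158) and (351,205). The grey cup with an open mouth next to the tape fits the description. I'll confirm it in one enlarged crop.

```bash
python3 - <<'E'
import cv2,numpy as np
a=cv2.imread("pics/side0.png")[160:340,250:380];b=cv2.imread("pics/scene0.png")[180:270,205:410]
A=cv2.resize(a,None,fx=3,fy=3,interpolation=cv2.INTER_CUBIC)
B=cv2.resize(b,None,fx=2,fy=2,interpolation=cv2.INTER_CUBIC)
o=np.zeros((540,800,3),np.uint8);o[:540,:390]=A;o[:180,390:800]=B
w=cv2.imread("pics/wrist0.png");o[190:190+256,390:800]=cv2.resize(w,(410,256))
cv2.imwrite("pics/crop1.png",o)
E
```

```text
(no output)
```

View pics/crop1.png

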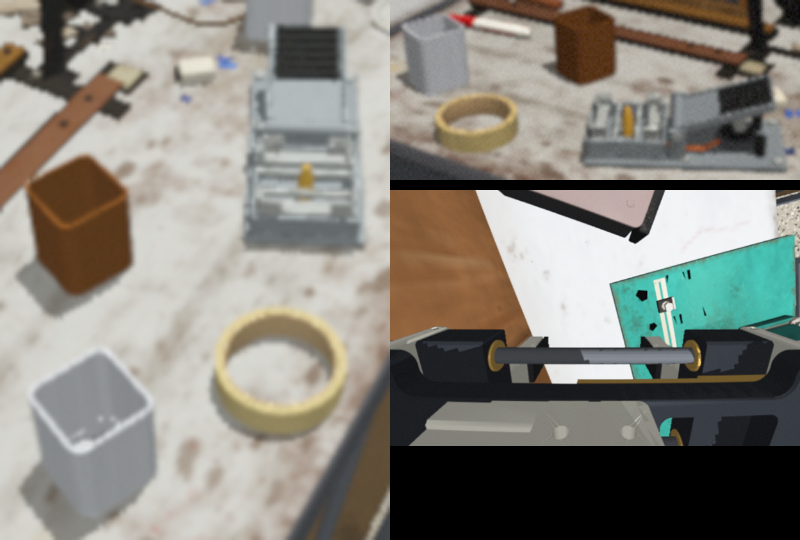

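The crop confirms it: the grey cup, mouth up at side px (281,303), is empty and rotated, with its rim corners visible. The brown one is the decoy. The stand's nozzle is at side px (352,215) and scene px (324,233).

```bash
cat >h.py <<'E'
import numpy as np,cv2,pickle
from scipy.spatial.transform import Rotation as Ro
def ray(c,px,st=None):
    u=cv2.undistortPoints(np.array([[px]],float),c["camera_matrix"],c["distortion"])[0,0]
    d=np.array([u[0],u[1],1.])
    if "R" in c: R=np.array(c["R"]);return -R.T@np.array(c["t"]),R.T@d
    T=np.eye(4);T[:3,:3]=Ro.from_euler("xyz",st["eef_rot"],degrees=True).as_matrix();T[:3,3]=st["tcp_pos"]
    M=T@np.array(c["mount"]);return M[:3,3],M[:3,:3]@d
def onz(c,px,z,st=None):
    o,d=ray(c,px,st);return o+d*(z-o[2])/d[2]
def two(a,b):
    (o,d),(p,e)=a,b
    s=np.linalg.lstsq(np.c_[d,-e],p-o,rcond=None)[0];return (o+d*s[0]+p+e*s[1])/2,np.linalg.norm(o+d*s[0]-p-e*s[1])
E
python3 - <<'E'
from h import *
np.set_printoptions(precision=4,suppress=True)
d=pickle.load(open("cap0.pkl","rb"));S=d["side"];C=d["scene"]
P=[onz(S,(250+x/3,160+y/3),.076) for x,y in((33,383),(101,349),(155,408),(80,452))]
print("rim",np.array(P),np.mean(P,0))
for i in range(4):
    v=P[(i+1)%4]-P[i];print(np.linalg.norm(v),np.degrees(np.arctan2(v[1],v[0])))
print("nozzle",two(ray(S,(352.3,215)),ray(C,(324,233.5))),onz(S,(352.3,215),.046),onz(C,(324,233.5),.046))
Q=[onz(S,(250+x/3,160+y/3),.004) for x,y in((246,243),(362,245))];print("base near +x edge",Q)
Q=[onz(C,(205+(x-390)/2,180+y/2),.004) for x,y in((585,165),(783,168))];print("base scene near edge",Q, np.linalg.norm(Q[1]-Q[0]))
print("ped end",[onz(S,(250+x/3,160+y/3),.072) for x,y in((275,25),(342,27))])
print("tape",onz(S,(250+282/3,160+360/3),.025),"brown",onz(S,(250+80/3,160+188/3),.076))
print("pen",onz(S,(194,318),.01),onz(S,(228,274),.01), "fin",onz(C,(441,218),.076),"tin",onz(C,(480,218),.065))
E
```

```text
rim [[0.4928 0.0986 0.076 ]
 [0.4706 0.056  0.076 ]
 [0.4176 0.0771 0.076 ]
 [0.4399 0.1248 0.076 ]] [0.4552 0.0891 0.076 ]
0.04803020426784924 -117.61124818287779
0.05698287023513378 158.31589806509606
0.05271161942139654 65.01504442109925
0.05910695384017125 -26.39149207836571
nozzle (array([ 0.445 , -0.1916,  0.0452]), np.float64(0.003335265930664425)) [ 0.4431 -0.1891  0.046 ] [ 0.4465 -0.192   0.046 ]
base near +x edge [array([ 0.4637, -0.1279,  0.004 ]), array([ 0.3841, -0.1693,  0.004 ])]
base scene near edge [array([ 0.3834, -0.1763,  0.004 ]), array([ 0.4776, -0.3571,  0.004 ])] 0.20390899557907458
ped end [array([ 0.5328, -0.3095,  0.072 ]), array([ 0.4808, -0.3347,  0.072 ])]
tape [ 0.3826 -0.0271  0.025 ] brown [ 0.5645 -0.0581  0.076 ]
pen [0.5994 0.1878 0.01  ] [0.6105 0.0702 0.01  ] fin [ 0.5777 -0.4024  0.076 ] tin [ 0.6393 -0.4709  0.065 ]
```

Emit:
arm_command(travel=[[0.5, -0.98, 0.1], [0.5, -0.98, 0.1], [0.5, -0.98, 0.1], [0.5, -0.98, 0.1], [0.5, -0.98, 0.1], [0.5, -0.98, 0.1], [0.5, -0.98, 0.1], [0.5, -0.98, 0.1], [0.5, -0.98, 0.1], [0.5, -0.98, 0.1], [0.5, -0.98, 0.1], [0.5, -0.98, 0.1], [0.5, -0.98, 0.1], [0.5, -0.98, 0.1]], delta_rot=[[0, 0, -1], [0, 0, -1], [0, 0, -1], [0, 0, -1], [0, 0, -1], [0, 0, -1], [0, 0, -1], [0, 0, -1], [0, 0, -1], [0, 0, -1], [0, 0, -1], [0, 0, -1], [0, 0, -1], [0, 0, -1]], grip=1)

```text
time_s: 1.9
tcp_pos: [0.442, 0.1577, 0.2955]
eef_rot: [180.0, -0.0, -106.5]
contact_force: [-0.2, -0.1, -0.2]
gripper_width: 0.0878
gripper_force: 0.0
```

```bash
python3 - <<'E'
from plant import r,viewer
import cv2,pickle
s=r.get_state();c=viewer.capture("wrist");cv2.imwrite("pics/w1.png",c["img"][:,:,::-1]);pickle.dump((s,c),open("w1.pkl","wb"))
print(s["tcp_pos"],s["eef_rot"],s["joints"],s["time_s"])
E
```

```text
[0.44200334 0.15769368 0.29549547] [ 1.79995925e+02 -6.38372809e-03 -1.06459501e+02] [ 4.37578738e+01 -1.11796882e+00 -1.94415165e+01 -3.85058107e-04
 -7.16840168e+01 -6.02172539e+01] 1.9
```

View pics/w1.png

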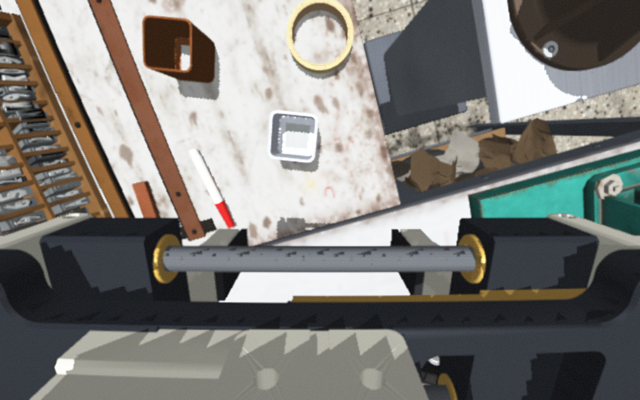

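The wrist view shows the cup open side up with its rim centred near px (293,136), the brown decoy at (180,47), the tape at (320,35) and the pen at (212,188). I'll measure the rim in an enlarged crop.

```bash
python3 - <<'E'
import cv2
im=cv2.imread("pics/w1.png")[96:176,250:340]
cv2.imwrite("pics/c2.png",cv2.resize(im,None,fx=7,fy=7,interpolation=cv2.INTER_CUBIC))
E
```

```text
(no output)
```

View pics/c2.png

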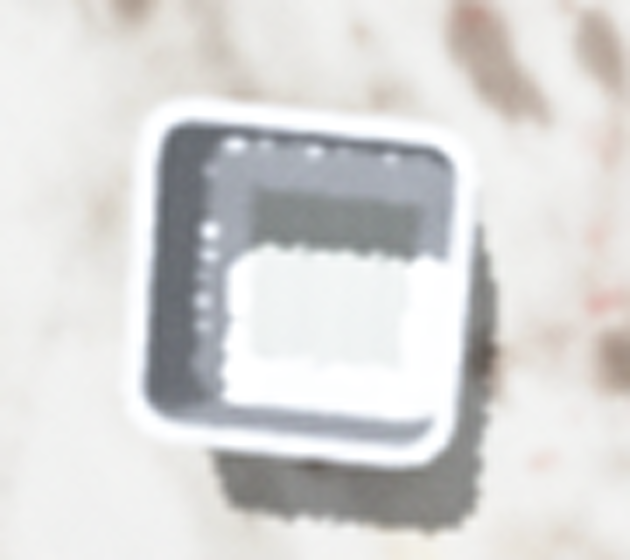

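```bash
python3 - <<'E'
from h import *
np.set_printoptions(precision=4,suppress=True)
s,c=pickle.load(open("w1.pkl","rb"))
P=[onz(c,(250+x/7-.43,96+y/7-.43),.076,s) for x,y in((147,99),(478,126),(456,468),(126,438))]
print(np.array(P),np.mean(P,0))
for i in range(4):
    v=P[(i+1)%4]-P[i];print(np.linalg.norm(v),np.degrees(np.arctan2(v[1],v[0])))
for px in((395,205),(250,245),(360,40)):print("edge",onz(c,px,0,s))
E
```

```text
[[0.4712 0.0504 0.076 ]
 [0.4163 0.0715 0.076 ]
 [0.4375 0.1285 0.076 ]
 [0.4942 0.1058 0.076 ]] [0.4548 0.089  0.076 ]
0.05884673180731694 158.90149727504127
0.06073361455118592 69.59181941817002
0.061086721117387 -21.76053272781145
0.06004223382836226 -112.53403505521133
edge [0.3348 0.2394 0.    ]
edge [ 0.5862  0.2381 -0.    ]
edge [ 0.3284 -0.0132  0.    ]
```

```bash
cat >>h.py <<'E'
def tool(hdeg,tilt):
    """tool x along h, then pointing toward +h by tilt deg from straight down"""
    a=np.radians(hdeg);t=np.radians(tilt);h=np.array([np.cos(a),np.sin(a),0]);u=np.array([0,0,1.])
    z=np.sin(t)*h-np.cos(t)*u;x=np.cos(t)*h+np.sin(t)*u
    return np.c_[x,np.cross(z,x),z]
def delta(pos,R,st):
    R0=Ro.from_euler("xyz",st["eef_rot"],degrees=True)
    return np.round((np.array(pos)-st["tcp_pos"])/.5,4).tolist(),np.round(np.degrees((Ro.from_matrix(R)*R0.inv()).as_rotvec())/90,4).tolist()
E
python3 - <<'E'
from h import *
from plant import r
s=r.get_state();R=tool(-111.3,55);c=np.array([.4548,.089,.042])
for b in(.107,.007):print(c-b*R[:,2],delta(c-b*R[:,2],R,s))
E
```

```text
[0.4866387  0.17066205 0.10337268] ([0.0892, 0.0262, -0.3843], [-0.5784, 0.1979, -0.0494])
[0.45688291 0.09434238 0.04601504] ([0.0296, -0.1265, -0.499], [-0.5784, 0.1979, -0.0494])
```

Emit:
arm_command(travel=[[0.09, 0.03, -0.2], [0.09, 0.03, -0.2], [0.09, 0.03, -0.2], [0.09, 0.03, -0.2], [0.09, 0.03, -0.384], [0.09, 0.03, -0.384], [0.09, 0.03, -0.384], [0.09, 0.03, -0.384], [0.09, 0.03, -0.384], [0.09, 0.03, -0.384]], delta_rot=[[-0.578, 0.198, -0.049], [-0.578, 0.198, -0.049], [-0.578, 0.198, -0.049], [-0.578, 0.198, -0.049], [-0.578, 0.198, -0.049], [-0.578, 0.198, -0.049], [-0.578, 0.198, -0.049], [-0.578, 0.198, -0.049], [-0.578, 0.198, -0.049], [-0.578, 0.198, -0.049]])

```text
time_s: 3.2
tcp_pos: [0.4878, 0.1724, 0.106]
eef_rot: [-179.8, -54.7, -111.5]
contact_force: [-0.5, -0.1, -0.2]
gripper_width: 0.0876
gripper_force: 0.0
```

```bash
python3 - <<'E'
from h import *
from plant import r,viewer
s=r.get_state();R=tool(-111.3,55);c=np.array([.4548,.089,.042])
b=.007;print(s["tcp_pos"],s["joints"],delta(c-b*R[:,2],R,s))
c=viewer.capture("wrist");cv2.imwrite("pics/w2.png",c["img"][:,:,::-1])
E
```

```text
[0.48777795 0.17243803 0.10597089] [ 51.38141409  41.3051461  -10.79972133  14.10327931 -91.25678123
 -79.57387424] ([-0.0618, -0.1562, -0.1199], [-0.0029, 0.0025, 0.0003])
```

View pics/w2.png

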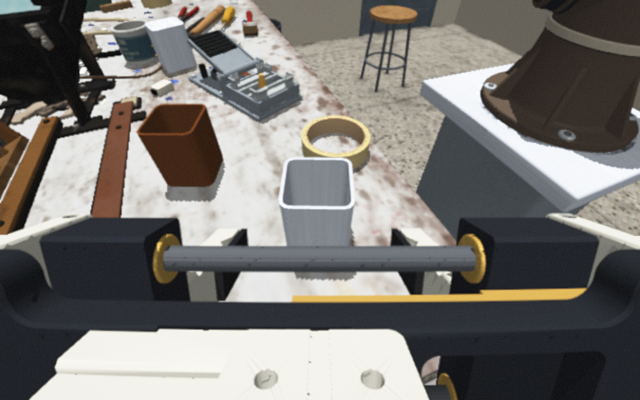

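The cup (mouth at px 317,170) sits centred between the open fingers at columns 220 and 415. Moving in.

Emit:
arm_command(travel=[[-0.02, -0.05, -0.04], [-0.04, -0.1, -0.08], [-0.06, -0.155, -0.12], [-0.06, -0.155, -0.12], [-0.06, -0.155, -0.12], [-0.06, -0.155, -0.12], [-0.06, -0.155, -0.12]], delta_rot=[[0, 0, 0], [0, 0, 0], [0, 0, 0], [0, 0, 0], [0, 0, 0], [0, 0, 0], [0, 0, 0]])

```text
time_s: 4.12
tcp_pos: [0.4577, 0.0952, 0.0438]
eef_rot: [-179.9, -54.9, -111.4]
contact_force: [0.3, -0.1, 0.7]
gripper_width: 0.0878
gripper_force: 0.0
```

Emit:
arm_command(travel=[[0, 0, 0], [0, 0, 0], [0, 0, 0], [0, 0, 0], [0, 0, 0], [0, 0, 0], [0, 0, 0], [0, 0, 0]], delta_rot=[[0, 0, 0], [0, 0, 0], [0, 0, 0], [0, 0, 0], [0, 0, 0], [0, 0, 0], [0, 0, 0], [0, 0, 0]], grip=0, newtons=30)

```text
time_s: 5.12
tcp_pos: [0.4573, 0.0946, 0.0436]
eef_rot: [-180.0, -55.0, -111.4]
contact_force: [1.3, 0.7, -0.7]
gripper_width: 0.0597
gripper_force: 30.0
```

```bash
python3 - <<'E'
from h import *
from plant import r
s=r.get_state();R0=Ro.from_euler("xyz",s["eef_rot"],degrees=True).as_matrix()
rel=R0.T@(np.array([.4548,.089,.038])-s["tcp_pos"]);relz=R0.T@[0,0,1];np.save("rel.npy",[rel,relz])
print(rel,relz)
for h in(-75,):
  R=tool(h,-35)
  for z in(.15,.032):
    p=np.array([.455,.12,z])-R@rel;print(h,z,p,delta(p,R,s),R@relz)
E
```

```text
[-0.00104351  0.00032186  0.00818121] [ 8.18787315e-01 -4.78402386e-04 -5.74096772e-01]
-75 0.15 [0.45674665 0.11472498 0.15610312] ([-0.0011, 0.0403, 0.2251], [1.0119, -0.0556, 0.3162]) [ 2.59281064e-01 -9.65801701e-01  6.35433525e-04]
-75 0.032 [0.45674665 0.11472498 0.03810312] ([-0.0011, 0.0403, -0.0109], [1.0119, -0.0556, 0.3162]) [ 2.59281064e-01 -9.65801701e-01  6.35433525e-04]
```

Emit:
arm_command(travel=[[0, 0, 0.06], [0, 0, 0.12], [0, 0.04, 0.23], [0, 0.04, 0.23], [0, 0.04, 0.23], [0, 0.04, 0.23], [0, 0.04, 0.23], [0, 0.04, 0.23], [0, 0.04, 0.23], [0, 0.04, 0.23]], delta_rot=[[0, 0, 0], [0, 0, 0], [0.51, -0.028, 0.158], [0.51, -0.028, 0.158], [0.51, -0.028, 0.158], [0.51, -0.028, 0.158], [0.51, -0.028, 0.158], [0.51, -0.028, 0.158], [0.51, -0.028, 0.158], [0.51, -0.028, 0.158]])

```text
time_s: 6.38
tcp_pos: [0.457, 0.1148, 0.1579]
eef_rot: [172.2, -9.7, -91.8]
contact_force: [0.8, -0.9, -1.4]
gripper_width: 0.06
gripper_force: 30.0
```

```bash
python3 - <<'E'
from h import *
from plant import r
s=r.get_state();rel,relz=np.load("rel.npy");print(s["joints"],s["tcp_pos"],s["gripper_width"])
R=tool(-75,-35)
for z in(.15,.032):
    p=np.array([.455,.12,z])-R@rel;print(p,delta(p,R,s))
E
```

```text
[ 39.75628636  12.43171088 -25.27176732   2.18648063 -64.54225232
 -43.35713262] [0.45703149 0.11479854 0.15787283] 0.06003682380676953
[0.45674665 0.11472498 0.15610312] ([-0.0006, -0.0001, -0.0035], [0.5034, -0.0292, 0.1572])
[0.45674665 0.11472498 0.03810312] ([-0.0006, -0.0001, -0.2395], [0.5034, -0.0292, 0.1572])
```

Emit:
arm_command(travel=[[0, 0, 0], [0, 0, 0], [0, 0, 0], [0, 0, 0], [0, 0, -0.03], [0, 0, -0.08], [0, 0, -0.13], [0, 0, -0.18], [0, 0, -0.2], [0, 0, -0.22], [0, 0, -0.22], [0, 0, -0.22]], delta_rot=[[0.503, -0.029, 0.157], [0.503, -0.029, 0.157], [0.503, -0.029, 0.157], [0.503, -0.029, 0.157], [0.503, -0.029, 0.157], [0.503, -0.029, 0.157], [0.503, -0.029, 0.157], [0.503, -0.029, 0.157], [0.503, -0.029, 0.157], [0.503, -0.029, 0.157], [0.503, -0.029, 0.157], [0.503, -0.029, 0.157]])

```text
time_s: 7.88
tcp_pos: [0.4576, 0.1146, 0.0492]
eef_rot: [-179.9, 35.1, -75.0]
contact_force: [0.9, 0.4, -1.9]
gripper_width: 0.06
gripper_force: 30.0
```

```bash
python3 - <<'E'
from h import *
from plant import r,viewer
s=r.get_state();rel,relz=np.load("rel.npy");R0=Ro.from_euler("xyz",s["eef_rot"],degrees=True).as_matrix()
print(s["joints"],"cup ctr",s["tcp_pos"]+R0@rel,"axis",R0@relz)
c=viewer.capture("side");cv2.imwrite("pics/s3.png",cv2.resize(c["img"][200:380,180:420,::-1],None,fx=3,fy=3))
E
```

```text
[  6.82335631  23.65701401 -19.05358711 -40.94394838 -60.24586064
  33.18711673] cup ctr [0.45590938 0.11986044 0.04306696] axis [ 2.58365364e-01 -9.66047124e-01 -5.42095332e-04]
```

View pics/s3.png

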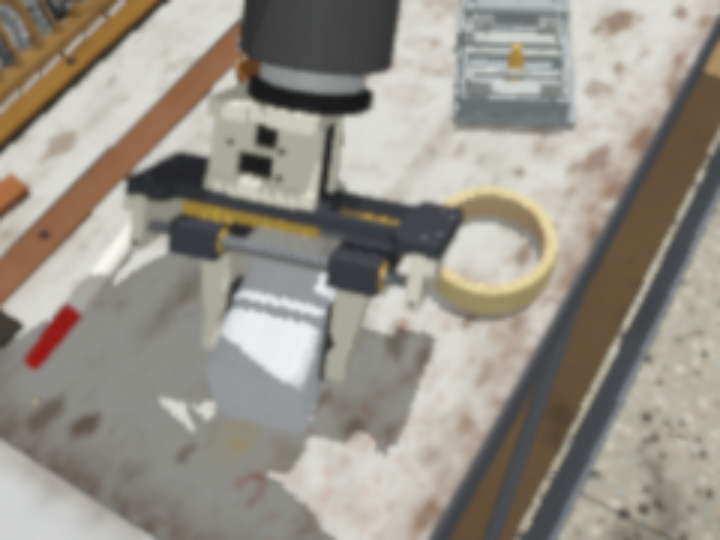

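The cup is held horizontal, base towards the camera at crop px (265,380), about 13 mm above the bench and clear of the tape and pen. Lowering gently.

Emit:
arm_command(travel=[[0, 0, -0.012], [0, 0, -0.02], [0, 0, -0.023], [0, 0, -0.025], [0, 0, -0.027], [0, 0, -0.027], [0, 0, -0.027]], delta_rot=[[0, 0, 0], [0, 0, 0], [0, 0, 0], [0, 0, 0], [0, 0, 0], [0, 0, 0], [0, 0, 0]])

```text
time_s: 8.8
tcp_pos: [0.4573, 0.1145, 0.0354]
eef_rot: [-180.0, 35.1, -75.0]
contact_force: [-2.0, -0.5, 3.5]
gripper_width: 0.0596
gripper_force: 30.0
```

Emit:
arm_command(travel=[[0, 0, 0], [0, 0, 0], [0, 0, 0], [0, 0, 0], [0, 0, 0], [0, 0, 0]], delta_rot=[[0, 0, 0], [0, 0, 0], [0, 0, 0], [0, 0, 0], [0, 0, 0], [0, 0, 0]], grip=1)

```text
time_s: 9.55
tcp_pos: [0.4572, 0.1145, 0.035]
eef_rot: [-180.0, 35.1, -75.1]
contact_force: [-0.2, -0.3, -0.0]
gripper_width: 0.0878
gripper_force: 0.0
```

```bash
python3 - <<'E'
from h import *
from plant import r
s=r.get_state();rel,relz=np.load("rel.npy");R0=Ro.from_euler("xyz",s["eef_rot"],degrees=True).as_matrix()
c=s["tcp_pos"]+R0@rel;print(s["gripper_width"],"cup ctr",c,"axis",R0@relz)
R=tool(-75,55);c[2]=.031
print("retreat",delta(s["tcp_pos"]-.13*R0[:,2],R0,s))
for b in(.138,.008):p=c-b*R[:,2];print(p,delta(p,R,s))
E
```

```text
0.08784964236610532 cup ctr [0.45548756 0.11982385 0.02892507] axis [ 2.58058865e-01 -9.66128877e-01 -7.84760301e-04]
retreat ([0.0384, -0.1444, 0.2128], [-0.0, -0.0, -0.0])
[0.42622988 0.22901498 0.11015355] ([-0.062, 0.229, 0.1503], [-0.967, -0.2583, 0.0005])
[0.45379146 0.12615377 0.03558861] ([-0.0069, 0.0232, 0.0011], [-0.967, -0.2583, 0.0005])
```

Emit:
arm_command(travel=[[0.02, -0.072, 0.106], [0.038, -0.144, 0.213], [0.02, -0.1, 0.35], [0, 0.05, 0.4], [-0.03, 0.15, 0.4], [-0.05, 0.2, 0.4], [-0.062, 0.23, 0.38], [-0.062, 0.23, 0.35], [-0.062, 0.23, 0.3], [-0.062, 0.23, 0.25], [-0.062, 0.23, 0.2], [-0.062, 0.23, 0.15], [-0.062, 0.23, 0.15], [-0.062, 0.23, 0.15], [-0.062, 0.23, 0.15]], delta_rot=[[0, 0, 0], [0, 0, 0], [0, 0, 0], [-0.967, -0.258, 0], [-0.967, -0.258, 0], [-0.967, -0.258, 0], [-0.967, -0.258, 0], [-0.967, -0.258, 0], [-0.967, -0.258, 0], [-0.967, -0.258, 0], [-0.967, -0.258, 0], [-0.967, -0.258, 0], [-0.967, -0.258, 0], [-0.967, -0.258, 0], [-0.967, -0.258, 0]])

```text
time_s: 11.42
tcp_pos: [0.4266, 0.2298, 0.1117]
eef_rot: [-179.8, -54.7, -75.3]
contact_force: [0.6, -0.3, 0.3]
gripper_width: 0.0877
gripper_force: 0.0
```

```bash
python3 - <<'E'
from h import *
from plant import r,viewer
s=r.get_state();c=np.array([.4555,.1198,.031]);R=tool(-75,55)
p=c-.008*R[:,2];print(s["joints"],s["tcp_pos"],p,delta(p,R,s))
c=viewer.capture("wrist");cv2.imwrite("pics/w4.png",c["img"][:,:,::-1]);pickle.dump((s,c),open("w4.pkl","wb"))
E
```

```text
[ 71.48914423  32.7317355  -32.92806741  27.70155784 -75.74765843
 -76.59764757] [0.42660129 0.22976125 0.11170581] [0.4538039  0.12612992 0.03558861] ([0.0544, -0.2073, -0.1522], [-0.0037, 0.0007, 0.0011])
```

View pics/w4.png

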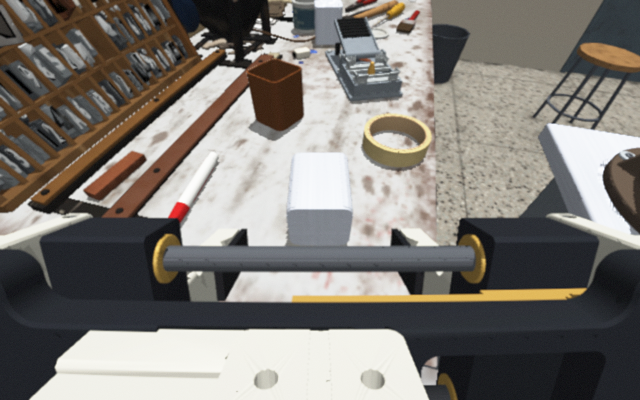

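The cup lies on its side, centred between the fingers at (319,195), with its base towards the gripper. The stand is beyond it, with its nozzle near (371,66). Moving in and closing.

Emit:
arm_command(travel=[[0.018, -0.07, -0.05], [0.036, -0.14, -0.1], [0.054, -0.207, -0.15], [0.054, -0.207, -0.15], [0.054, -0.207, -0.15], [0.054, -0.207, -0.15]], delta_rot=[[0, 0, 0], [0, 0, 0], [0, 0, 0], [0, 0, 0], [0, 0, 0], [0, 0, 0]])

```text
time_s: 12.22
tcp_pos: [0.4538, 0.1276, 0.036]
eef_rot: [-179.7, -54.8, -75.2]
contact_force: [0.0, -0.1, 0.0]
gripper_width: 0.0876
gripper_force: 0.0
```

Emit:
arm_command(travel=[[0, 0, 0], [0, 0, 0], [0, 0, 0], [0, 0, 0], [0, 0, 0], [0, 0, 0], [0, 0, 0]], delta_rot=[[0, 0, 0], [0, 0, 0], [0, 0, 0], [0, 0, 0], [0, 0, 0], [0, 0, 0], [0, 0, 0]], grip=0, newtons=30)

```text
time_s: 13.1
tcp_pos: [0.4533, 0.1262, 0.035]
eef_rot: [-180.0, -55.0, -75.1]
contact_force: [-1.5, 1.6, 0.8]
gripper_width: 0.0596
gripper_force: 30.0
```

```bash
python3 - <<'E'
from h import *
from plant import r,viewer
s=r.get_state();R0=Ro.from_euler("xyz",s["eef_rot"],degrees=True).as_matrix()
c=np.array([.4555,.1198,.030]);rel=R0.T@(c-s["tcp_pos"])
a=np.radians(-75);relz=R0.T@[np.cos(a),np.sin(a),0];np.save("rel2.npy",[rel,relz]);print(s["tcp_pos"],s["eef_rot"],rel,relz)
# hover over stand so the wrist camera sees it, tool straight down
R=tool(-63,-10);p=np.array([.40,-.07,.26]);print(delta(p,R,s),R@relz)
E
```

```text
[0.4533036  0.12616566 0.03504187] [-179.96761707  -54.98209734  -75.06034423] [-0.00027488 -0.00047634  0.00839427] [ 5.73832043e-01 -5.90331179e-04  8.18972795e-01]
([-0.1066, -0.3923, 0.4499], [0.6752, 0.2592, 0.1192]) [ 0.19251908 -0.37653964 -0.90617565]
```

```bash
python3 - <<'E'
from h import *
from plant import r
s=r.get_state();R=tool(-63,20);print(delta([.42,-.02,.28],R,s))
E
```

```text
([-0.0666, -0.2923, 0.4899], [0.3635, 0.1396, 0.1296])
```

Emit:
arm_command(travel=[[0, 0, 0.08], [0, 0, 0.2], [0, 0, 0.32], [-0.02, -0.1, 0.43], [-0.04, -0.2, 0.49], [-0.066, -0.292, 0.49], [-0.066, -0.292, 0.49], [-0.066, -0.292, 0.49], [-0.066, -0.292, 0.49], [-0.066, -0.292, 0.49], [-0.066, -0.292, 0.49]], delta_rot=[[0, 0, 0], [0, 0, 0], [0.1, 0.04, 0.04], [0.363, 0.14, 0.13], [0.363, 0.14, 0.13], [0.363, 0.14, 0.13], [0.363, 0.14, 0.13], [0.363, 0.14, 0.13], [0.363, 0.14, 0.13], [0.363, 0.14, 0.13], [0.363, 0.14, 0.13]])

```text
time_s: 14.48
tcp_pos: [0.4204, -0.0192, 0.2795]
eef_rot: [179.8, -20.1, -62.8]
contact_force: [-0.3, 0.4, -2.8]
gripper_width: 0.0599
gripper_force: 30.0
```

```bash
python3 - <<'E'
from h import *
from plant import r,viewer
s=r.get_state();c=viewer.capture("wrist");pickle.dump((s,c),open("w5.pkl","wb"))
im=c["img"][:,:,::-1];cv2.imwrite("pics/w5full.png",im)
print(s["tcp_pos"],s["joints"],s["gripper_width"])
# predicted pixel of nozzle
T=np.eye(4);T[:3,:3]=Ro.from_euler("xyz",s["eef_rot"],degrees=True).as_matrix();T[:3,3]=s["tcp_pos"]
p=np.linalg.inv(T@np.array(c["mount"]))@[.4448,-.1905,.046,1];u=c["camera_matrix"]@p[:3];u=u[:2]/u[2];print(u)
x,y=(u-[75,85]).astype(int);y=max(y,0);x=max(x,0);print("crop",x,y)
cv2.imwrite("pics/w5.png",cv2.resize(im[y:y+120,x:x+150],None,fx=5,fy=5,interpolation=cv2.INTER_CUBIC))
E
```

```text
[ 0.42038381 -0.01922569  0.27951019] [ 42.3896943   -9.97418515 -40.30088725  21.07314394 -66.77695935
 -24.83456254] 0.059869957616011854
[355.95821736 126.47767263]
crop 280 41
```

View pics/w5.png

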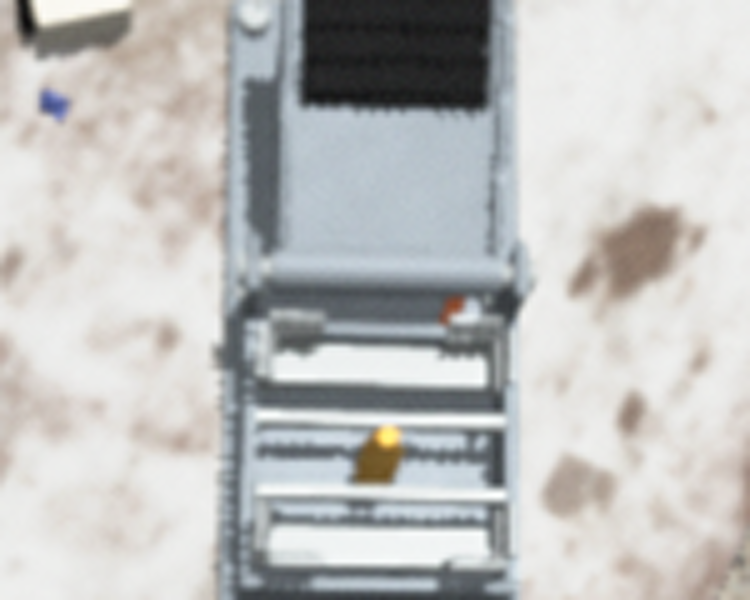

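The nozzle tip is at crop (388,436). The grate bars run (258,415)–(505,421) and (258,493)–(507,496). The base plate edges are at x≈232→220 on the left and 516→520 on the right.

```bash
python3 - <<'E'
from h import *
np.set_printoptions(precision=4,suppress=True)
s,c=pickle.load(open("w5.pkl","rb"))
f=lambda x,y,z:onz(c,(280+x/5-.4,41+y/5-.4),z,s)
ang=lambda a,b:np.degrees(np.arctan2(*(b-a)[[1,0]]))
n=f(388,436,.046);print("nozzle",n)
for y1,y2,yy in((415,421,0),(493,496,0)):
    a,b=f(258,y1,.03),f(506,y2,.03);print("bar",a,b,(a+b)/2,ang(a,b)-90+180)
L=f(232,100,.008),f(220,560,.008);Q=f(516,110,.008),f(520,560,.008)
print("L",L,ang(*L),"R",Q,ang(*Q));m=(np.mean(L,0)+np.mean(Q,0))/2;print("mid",m)
for e in(255,290):print("hinge",f(248,e,.043),f(530,e,.043),ang(f(248,e,.043),f(530,e,.043)))
print("pad edge",f(302,103,.06),f(486,107,.06),ang(f(302,103,.06),f(486,107,.06)))
for st in (116,117,118,119):
    v=np.array([-np.sin(np.radians(st)),np.cos(np.radians(st))]) # stand y
    print(st,[float(v@(p[:2]-n[:2])) for p in(*L,*Q)])
E
```

```text
nozzle [ 0.4423 -0.1899  0.046 ]
bar [ 0.481  -0.1843  0.03  ] [ 0.4132 -0.2172  0.03  ] [ 0.4471 -0.2008  0.03  ] -64.14249521176433
bar [ 0.47   -0.1625  0.03  ] [ 0.403 -0.196  0.03 ] [ 0.4365 -0.1793  0.03  ] -63.45972126952816
L (array([ 0.5404, -0.2854,  0.008 ]), array([ 0.4732, -0.1447,  0.008 ])) 115.49418609180908 R (array([ 0.4555, -0.3255,  0.008 ]), array([ 0.3888, -0.1881,  0.008 ])) 115.90839551837337
mid [ 0.4645 -0.2359  0.008 ]
hinge [ 0.5042 -0.2224  0.043 ] [ 0.4294 -0.2611  0.043 ] -152.59968870353623
hinge [ 0.4992 -0.2126  0.043 ] [ 0.4247 -0.2512  0.043 ] -152.62103948083055
pad edge [ 0.5079 -0.2629  0.06  ] [ 0.46   -0.2864  0.06  ] -153.83900529391897
116 [-0.046260184238707126, -0.04763648284948641, 0.04755018025662241, 0.04730598694343875]
117 [-0.04400561542114607, -0.04810245400855212, 0.04977038304468913, 0.04686062909021329]
118 [-0.041737642066835695, -0.04855377269414791, 0.05197542529194397, 0.04640099703541782]
119 [-0.0394569550224302, -0.04899030143023008, 0.054164635321157575, 0.04592723078742883]
```

```bash
python3 - <<'E'
from h import *
from plant import r
s=r.get_state();rel,relz=np.load("rel2.npy");R=tool(-63.7,-35);print(R@relz)
for z in(.14,.088,.068):
    p=np.array([.4425,-.190,z])-R@rel;print(p,delta(p,R,s))
E
```

```text
[ 6.67547932e-04 -1.83186903e-05 -9.99999777e-01]
[ 0.44430601 -0.19472928  0.14671852] ([0.0479, -0.3507, -0.2658], [0.5471, 0.2738, -0.009])
[ 0.44430601 -0.19472928  0.09471852] ([0.0479, -0.3507, -0.3698], [0.5471, 0.2738, -0.009])
[ 0.44430601 -0.19472928  0.07471852] ([0.0479, -0.3507, -0.4098], [0.5471, 0.2738, -0.009])
```

Emit:
arm_command(travel=[[0.01, -0.08, 0], [0.02, -0.16, 0], [0.03, -0.25, 0], [0.048, -0.35, 0], [0.048, -0.35, 0], [0.048, -0.35, -0.05], [0.048, -0.35, -0.1], [0.048, -0.35, -0.15], [0.048, -0.351, -0.2], [0.048, -0.351, -0.25], [0.048, -0.351, -0.29], [0.048, -0.351, -0.32], [0.048, -0.351, -0.35], [0.048, -0.351, -0.35], [0.048, -0.351, -0.35], [0.048, -0.351, -0.35]], delta_rot=[[0.547, 0.274, -0.009], [0.547, 0.274, -0.009], [0.547, 0.274, -0.009], [0.547, 0.274, -0.009], [0.547, 0.274, -0.009], [0.547, 0.274, -0.009], [0.547, 0.274, -0.009], [0.547, 0.274, -0.009], [0.547, 0.274, -0.009], [0.547, 0.274, -0.009], [0.547, 0.274, -0.009], [0.547, 0.274, -0.009], [0.547, 0.274, -0.009], [0.547, 0.274, -0.009], [0.547, 0.274, -0.009], [0.547, 0.274, -0.009]])

```text
time_s: 16.52
tcp_pos: [0.4446, -0.1958, 0.1057]
eef_rot: [-180.0, 35.0, -63.8]
contact_force: [0.5, -0.3, -2.6]
gripper_width: 0.0597
gripper_force: 30.0
```

```bash
python3 - <<'E'
from h import *
from plant import r,viewer
s=r.get_state();rel,relz=np.load("rel2.npy");R0=Ro.from_euler("xyz",s["eef_rot"],degrees=True).as_matrix()
R=tool(-63.7,-35);ctr=s["tcp_pos"]+R0@rel;print("cup ctr",ctr,R0@relz,s["joints"])
p=np.array([.4425,-.190,.068])-R@rel;print(delta(p,R,s))
a=viewer.capture("side");b=viewer.capture("scene");pickle.dump((s,a,b),open("p6.pkl","wb"))
def proj(c,X):return cv2.projectPoints(np.array([X]),cv2.Rodrigues(np.array(c["R"]))[0],np.array(c["t"]),c["camera_matrix"],c["distortion"])[0][0,0]
print(proj(a,[.4425,-.19,.05]),proj(b,[.4425,-.19,.05]))
A=cv2.resize(a["img"][165:255,300:400,::-1],None,fx=6,fy=6,interpolation=cv2.INTER_CUBIC)[:,:400] if 0 else cv2.resize(a["img"][160:260,300:400,::-1],(400,400),interpolation=cv2.INTER_CUBIC)
B=cv2.resize(b["img"][185:285,280:380,::-1],(400,400),interpolation=cv2.INTER_CUBIC)
cv2.imwrite("pics/p6.png",np.hstack([A,B]))
# predicted outlines of rim corners
h=np.radians(-63.7);e1=np.array([np.cos(h),np.sin(h),0]);e2=np.array([-e1[1],e1[0],0])
for i,j in((1,1),(1,-1),(-1,-1),(-1,1)):
    X=ctr+.03*(i*e1+j*e2)-[0,0,.038];N=np.array([.4425,-.19,.044])+.033*(i*e1+j*e2)
    print("rim",(proj(a,X)-[300,160])*4,(proj(b,X)-[280,185])*4+[400,0])
E
```

```text
cup ctr [ 0.44283189 -0.19102407  0.09897481] [ 1.36955622e-03 -5.05744332e-04 -9.99998934e-01] [-19.87436497  29.12160452  -5.12177134 -23.61696332 -83.09439463
  54.73141191]
([-0.0006, 0.002, -0.062], [0.0003, 0.0004, 0.0011])
[352.78244479 213.60333404] [322.23695603 232.45075017]
rim [161.1479331  163.78147194] [629.52881851 146.34542221]
rim [262.29915225 166.64104446] [625.40805624 201.35323395]
rim [266.25007428 236.86112003] [508.55582892 198.69787164]
rim [159.72385716 233.64818157] [519.32599823 144.09355374]
```

View pics/p6.png

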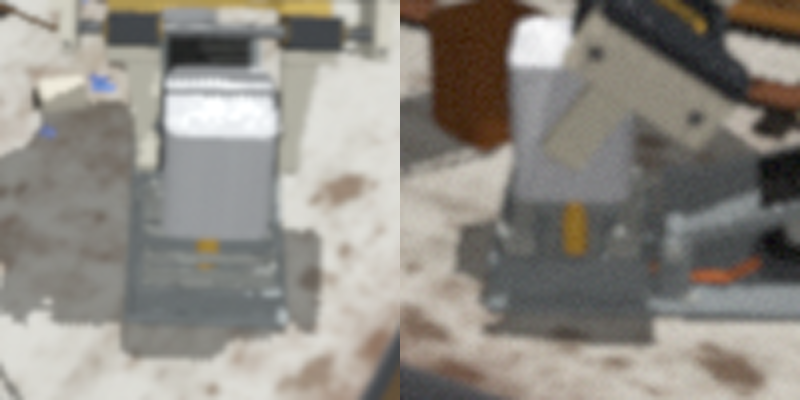

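The cup is mouth-down just above the nest. Side crop: rim spans x 163–277, nozzle at 209. Scene crop: rim spans 513–630, nozzle at 575. There may be an offset of a few mm, so I'll measure it at sub-pixel level before going lower.

```bash
python3 - <<'E'
from h import *
np.set_printoptions(precision=1,suppress=True,linewidth=200)
s,a,b=pickle.load(open("p6.pkl","rb"))
def proj(c,X):return cv2.projectPoints(np.array([X]),cv2.Rodrigues(np.array(c["R"]))[0],np.array(c["t"]),c["camera_matrix"],c["distortion"])[0][0,0]
for n,c in(("side",a),("scene",b)):
    im=c["img"];hsv=cv2.cvtColor(im,cv2.COLOR_RGB2HSV)
    x0,y0=(340,215) if n=="side" else (312,232)
    m=cv2.inRange(hsv,(12,110,60),(35,255,255))[y0:y0+20,x0:x0+30];ys,xs=np.nonzero(m)
    print(n,"nozzle px",xs.mean()+x0,ys.mean()+y0,len(xs),"range",ys.min()+y0,ys.max()+y0)
    print([(z,proj(c,[.4425,-.19,z])) for z in(.034,.042,.046)])
    g=cv2.cvtColor(im,cv2.COLOR_RGB2GRAY)
    if n=="side":
        for y in(205,210,214,217,236,238,240):print(y,g[y,326:376])
    else:
        for y in(222,228,232,256,259):print(y,g[y,298:346])
E
```

```text
side nozzle px 351.5 221.0 12 range 220 222
[(0.034, array([352.5, 218.5])), (0.042, array([352.6, 216.1])), (0.046, array([352.7, 214.9]))]
205 [118 122 126 130 130 124 116 111 110 111 115 128 143 138 135 139 145 150 153 155 156 156 157 156 155 155 154 155 154 154 155 157 157 155 155 156 154 153 152 152 148 140 139 165 198 217 220 217 213
 211]
210 [139 138 139 139 137 132 122 110 107 114 120 123 125 127 132 141 147 151 153 155 155 155 156 155 155 153 155 155 155 155 156 156 156 155 154 154 153 153 153 151 147 140 145 174 201 216 219 219 219
 216]
214 [121 130 135 138 138 133 119 109 109 114 122 124 123 127 134 143 148 151 151 154 155 155 156 155 155 155 154 155 154 155 156 156 155 154 154 153 152 152 153 150 144 136 135 162 192 212 218 220 219
 219]
217 [133 131 131 132 131 127 115 107 107 114 124 134 137 138 141 144 148 151 153 154 154 154 155 155 154 154 155 155 155 155 155 155 154 153 153 153 153 153 152 149 139 126 115 116 134 155 163 167 177
 183]
236 [138 138 134 128 120 108 104 104 107 107 108 110 111 111 111 110 110 110 109 110 110 109 110 110 108 109 109 110 109 109 109 10
[... 947 characters left out ...]
9 131 129 130 124 130 129 132 131 130 127 132 130 127 130 122 122 121 114 116 113 101  90  87  86  85  84]
232 [185 181 184 187 187 189 183 162 121 102 105 119 125 127 123 130 132 131 132 130 129 135 128 131 130 131 133 130 129 130 129 130 128 129 128 131 126 126 116 108  98  96  94  87  78  84  84  77]
256 [154 139 118  94  89  88  88  89  95  89  89  93  90  92  90  91  92  92  95  93  91  87  89  89  87  91  87  93  88  90  90  89  89  85  91  88  90  88  90  89  91  90  90  88  81  82  80  83]
259 [173 144 117 103 109 122 124 123 112  94  87  84  86  84  83  82  86  82  86  82  85  80  82  83  82  84  84  81  84  79  82  83  83  88  82  86  86  84  80  86  85  84  92  95 106 113 110 110]
```

```bash
cat >sil.py <<'E'
from h import *
def projs(c,X):return cv2.projectPoints(np.array(X),cv2.Rodrigues(np.array(c["R"]))[0],np.array(c["t"]),c["camera_matrix"],c["distortion"])[0][:,0]
def hull(c,ctr,hd,half,rad,z0,z1,rows):
    t=np.radians(np.arange(0,360,3));ct,st=np.cos(t),np.sin(t)
    P=np.c_[np.sign(ct.round(6))*(half-rad)+rad*ct,np.sign(st.round(6))*(half-rad)+rad*st]
    a=np.radians(hd);e=np.array([[np.cos(a),np.sin(a)],[-np.sin(a),np.cos(a)]])
    xy=P@e+np.array(ctr)[:2]
    pts=projs(c,np.vstack([np.c_[xy,np.full(len(xy),z)] for z in(z0,z1)]))
    H=cv2.convexHull(pts.astype(np.float32))[:,0];out=[]
    for y in rows:
        xs=[p[0]+(y-p[1])*(q[0]-p[0])/(q[1]-p[1]) for p,q in zip(H,np.roll(H,-1,0)) if (p[1]-y)*(q[1]-y)<0]
        out.append((y,round(float(min(xs)),1),round(float(max(xs)),1)))
    return out
E
python3 - <<'E'
from sil import *
np.set_printoptions(precision=2,suppress=True,linewidth=200)
s,a,b=pickle.load(open("p6.pkl","rb"));d=pickle.load(open("cap0.pkl","rb"))
ctr=[.4428,-.1910]
print("side pred",hull(a,ctr,-63.7,.03,.009,.061,.137,(205,210,214)))
print("scene pred",hull(b,ctr,-63.7,.03,.009,.061,.137,(222,228,232)))
for n,(x0,y0,w,hh) in(("side",(342,208,22,18)),("scene",(314,226,22,24))):
    c=d[n];hsv=cv2.cvtColor(c["img"],cv2.COLOR_RGB2HSV)
    m=cv2.inRange(hsv,(12,110,60),(35,255,255))[y0:y0+hh,x0:x0+w];ys,xs=np.nonzero(m)
    print(n,len(xs),"centroid",xs.mean()+x0,ys.mean()+y0,"rows",ys.min()+y0,ys.max()+y0)
    print(projs(c,[[.4425,-.19,z] for z in(.030,.038,.046)]))
a0=ray(d["side"],(352.,214.5))
# initial cup silhouette, known from wrist (.4548,.089), axis -111.3
print("cup0 scene pred",hull(d["scene"],(.4548,.089),-111.3,.03,.009,0,.076,(205,212)),"side",hull(d["side"],(.4548,.089),-111.3,.03,.009,0,.076,(300,310)))
for n,y,x0,x1 in(("scene",205,206,250),("scene",212,206,250),("side",300,252,308),("side",310,252,308)):
    print(n,y,x0,cv2.cvtColor(d[n]["img"],cv2.COLOR_RGB2GRAY)[y,x0:x1])
E
```

```text
side pred [(205, 340.2, 367.6), (210, 340.1, 367.1), (214, 340.0, 366.7)]
scene pred [(222, 307.2, 337.2), (228, 307.4, 336.9), (232, 307.5, 336.6)]
side 22 centroid 351.5 218.54545454545453 rows 215 221
[[352.38 219.77]
 [352.54 217.32]
 [352.7  214.85]]
scene 68 centroid 323.5882352941176 240.5735294117647 rows 233 247
[[322.35 240.61]
 [322.31 237.37]
 [322.26 234.1 ]]
cup0 scene pred [(205, 210.8, 241.7), (212, 211.7, 242.4)] side [(300, 261.8, 302.4), (310, 263.8, 303.1)]
scene 205 206 [176 182 178 181 183 175 151 123 116 107 114 111 111 119 130 139 144 149 153 152 152 150 155 155 154 153 152 152 152 151 151 157 155 153 149 149 149 161 167 173 169 162 158 154]
scene 212 206 [182 182 178 183 183 181 172 154 122 112 110 110 113 113 121 129 141 145 151 150 149 150 154 149 154 152 152 148 152 150 154 152 156 150 150 149 147 155 169 176 181 179 178 178]
side 300 252 [206 208 209 209 209 208 207 205 193 166 142 141 160 188 204 193 165 147 142 142 141 142 142 142 142 144 143 144 144 143 150 163 152 144 150 162 164 173 169 186 202 206 197 173 155 147 142 140 150
 181 204 208 205 203 205 210]
side 310 252 [213 212 211 210 209 209 210 210 211 209 197 171 145 137 136 135 135 136 136 140 154 177 198 211 215 211 202 185 163 147 141 141 141 142 143 142 141 141 142 142 142 142 142 143 143 143 142 141 139
 152 179 194 202 209 212 211]
```

Emit:
arm_command(travel=[[0.005, 0, -0.015], [0.005, 0, -0.03], [0.005, 0, -0.035], [0.005, 0, -0.04], [0.005, 0, -0.044], [0.005, 0, -0.047], [0.005, 0, -0.047]], delta_rot=[[0, 0, 0], [0, 0, 0], [0, 0, 0], [0, 0, 0], [0, 0, 0], [0, 0, 0], [0, 0, 0]])

```text
time_s: 17.5
tcp_pos: [0.4467, -0.1955, 0.0815]
eef_rot: [180.0, 35.0, -63.8]
contact_force: [-0.4, -0.1, -1.8]
gripper_width: 0.0597
gripper_force: 30.0
```

```bash
python3 - <<'E'
from sil import *
from plant import r,viewer
s=r.get_state();rel,relz=np.load("rel2.npy");R0=Ro.from_euler("xyz",s["eef_rot"],degrees=True).as_matrix()
ctr=s["tcp_pos"]+R0@rel;print("cup ctr",ctr,s["contact_force"],s["moment"])
for n,y,x0,x1 in(("side",212,328,376),("side",216,328,376),("scene",226,300,346),("scene",230,300,346)):
    c=viewer.capture(n);print(n,y,x0,cv2.cvtColor(c["img"],cv2.COLOR_RGB2GRAY)[y,x0:x1],hull(c,ctr,-63.7,.03,.009,ctr[2]-.038,ctr[2]+.038,(y,)))
E
```

```text
cup ctr [ 0.44491935 -0.19075222  0.0748154 ] [-0.35878422 -0.05851811 -1.80146828] [-2.01410566 -1.05458196 -0.03554455]
side 212 328 [139 140 139 131 118 108 106 115 124 128 127 132 141 147 152 153 155 156
 157 157 157 155 154 155 155 155 155 156 156 156 155 155 155 154 153 153
 151 145 136 126 132 162 192 210 215 218 219 219] [(212, 339.1, 365.9)]
side 216 328 [133 134 133 127 116 107 106 115 126 130 128 132 141 148 152 154 155 155
 156 156 156 155 154 154 155 154 155 156 156 155 155 155 154 154 153 153
 148 139 120 110 112 114 122 135 140 140 141 140] [(216, 339.0, 365.6)]
scene 226 300 [187 189 195 199 199 194 192 176 148 129 127 139 142 144 145 135 133 129
 124 121 117 128 135 134 132 135 134 134 132 138 133 131 133 132 133 123
 121 115 112 102  94  91 105 112 128 133] [(226, 307.8, 337.6)]
scene 230 300 [187 190 192 198 194 186 158 120 104 111 127 138 142 146 139 131 123 124
 133 133 135 133 136 135 136 134 135 136 137 133 131 132 128 129 131 125
 123 116 111 101  95  95  96  97  91  82] [(230, 307.9, 337.6)]
```

The rim is already below the guide tops with no contact force. Continuing down.

Emit:
arm_command(travel=[[0, 0, -0.004], [0, 0, -0.007], [0, 0, -0.01], [0, 0, -0.012], [0, 0, -0.013], [0, 0, -0.013]], delta_rot=[[0, 0, 0], [0, 0, 0], [0, 0, 0], [0, 0, 0], [0, 0, 0], [0, 0, 0]])

```text
time_s: 18.45
tcp_pos: [0.4468, -0.1955, 0.0751]
eef_rot: [180.0, 35.0, -63.8]
contact_force: [0.4, -0.1, -1.8]
gripper_width: 0.0599
gripper_force: 30.0
```

Emit:
arm_command(travel=[[0, 0, -0.001], [0, 0, -0.002], [0, 0, -0.003], [0, 0, -0.003], [0, 0, -0.003]], delta_rot=[[0, 0, 0], [0, 0, 0], [0, 0, 0], [0, 0, 0], [0, 0, 0]])

```text
time_s: 19.08
tcp_pos: [0.4468, -0.1955, 0.075]
eef_rot: [-180.0, 35.0, -63.8]
contact_force: [-0.8, 0.4, 9.7]
gripper_width: 0.0594
gripper_force: 30.0
```

Emit:
arm_command(travel=[[0, 0, 0], [0, 0, 0], [0, 0, 0], [0, 0, 0], [0, 0, 0], [0, 0, 0], [0.02, -0.04, 0.063], [0.04, -0.08, 0.126], [0.061, -0.124, 0.197], [0.061, -0.124, 0.35], [0.061, -0.124, 0.35], [0.061, -0.124, 0.35]], delta_rot=[[0, 0, 0], [0, 0, 0], [0, 0, 0], [0, 0, 0], [0, 0, 0], [0, 0, 0], [0, 0, 0], [0, 0, 0], [0, 0, 0], [0, 0, 0], [0, 0, 0], [0, 0, 0]], grip=1)

```text
time_s: 20.58
tcp_pos: [0.4775, -0.2575, 0.2495]
eef_rot: [-179.9, 34.9, -63.7]
contact_force: [-1.3, 0.9, -1.1]
gripper_width: 0.0881
gripper_force: 0.0
```

```bash
python3 - <<'E'
from sil import *
from plant import r,viewer
s=r.get_state();print(s["tcp_pos"],s["joints"],s["contact_force"])
nest=np.array([.4452,-.1908,0]);h=np.array([.443,-.897,0]);
c=viewer.capture("side");b=viewer.capture("scene");pickle.dump((s,c,b),open("p7.pkl","wb"))
g=cv2.cvtColor(c["img"],cv2.COLOR_RGB2GRAY)
for y in(195,205,212):print(y,g[y,330:376],hull(c,[.4449,-.1908],-63.7,.03,.009,.03,.106,(y,)))
g=cv2.cvtColor(b["img"],cv2.COLOR_RGB2GRAY)
for y in(215,222,230):print(y,g[y,300:346],hull(b,[.4449,-.1908],-63.7,.03,.009,.03,.106,(y,)))
# dark pad in side view: centroid
hs=c["img"].max(2);m=(hs<60).astype(np.uint8);n,l,st,ce=cv2.connectedComponentsWithStats(m)
for i in range(1,n):
    if st[i,4]>60:print("dark",st[i],ce[i])
pad=nest+h*.1305
print("pad guess",pad,"proj",projs(c,[[*pad[:2],.068]]),projs(b,[[*pad[:2],.068]]))
E
```

```text
[ 0.47754942 -0.25752848  0.24951435] [ -23.61625872   26.62088485   11.26800174  -22.21694204 -101.75608517
   50.56696065] [-1.32144283  0.90147035 -1.13008104]
195 [123 122 118 111 109 107 108 108 115 151 201 230 236 236 235 236 238 242
 241 239 240 245 248 249 252 255 255 255 253 252 255 255 251 240 237 235
 226 202 188 201 217 221 221 221 221 221] [(195, 339.7, 366.6)]
205 [130 124 117 110 110 111 115 127 143 139 139 148 159 168 165 163 165 169
 169 170 170 170 169 169 171 174 176 176 177 177 177 177 178 179 173 163
 144 123 124 158 197 216 220 217 213 210] [(205, 339.4, 366.6)]
212 [139 132 117 108 106 115 124 128 127 132 140 147 152 153 155 156 157 156
 156 155 154 154 155 154 155 156 156 156 156 155 156 154 153 153 151 146
 138 126 117 134 179 212 219 219 219 219] [(212, 339.1, 366.0)]
215 [ 50  54  52  47  49  49  50  71 100 137 166 180 181 176 176 174 176 179
 180 181 179 176 173 181 175 178 181 180 178 167 135 121 120 121 116 117
 118 112 108  99  89  92  87  89  91  92] [(215, 307.5, 337.6)]
222 [ 85  80  81  92 103 128 135 134 132 131 130 132 141 146 151 147 146 149
 147
[... 396 characters left out ...]
9359]
dark [  416     0   134   382 29925] [489.99792815 175.03913116]
dark [ 582    0   34  141 2821] [599.1123715   68.62495569]
dark [346  44  29  12 107] [364.3271028   47.63551402]
dark [ 214   93   91   94 2486] [261.78640386 138.21882542]
dark [ 598  155   24  114 1985] [609.03828715 210.70528967]
dark [103 168  10  13  72] [107.48611111 174.01388889]
dark [342 169  20  17 305] [351.1704918  177.37377049]
dark [ 595  281   27  112 1814] [609.96141125 335.87431092]
dark [ 473  371   66   29 1264] [499.37025316 387.73259494]
dark [130 382  16  18 135] [135.98518519 393.11111111]
pad guess [ 0.5030115 -0.3078585  0.       ] proj [[351.69943015 173.22646164]] [[385.49343177 225.83518591]]
```

```bash
python3 - <<'E'
from h import *
from plant import r
s=r.get_state();p=np.array([.4452,-.1908])+.131*np.array([.443,-.897])
for z in(.13,.087,.064):print(p,delta([*p,z],tool(-63.7,0),s))
E
```

```text
[ 0.503233 -0.308307] ([0.0529, -0.1028, -0.2347], [-0.3497, -0.1733, 0.0013])
[ 0.503233 -0.308307] ([0.0529, -0.1028, -0.3207], [-0.3497, -0.1733, 0.0013])
[ 0.503233 -0.308307] ([0.0529, -0.1028, -0.3667], [-0.3497, -0.1733, 0.0013])
```

Emit:
arm_command(travel=[[0.05, -0.1, 0], [0.053, -0.103, 0], [0.053, -0.103, 0], [0.053, -0.103, 0], [0.053, -0.103, -0.08], [0.053, -0.103, -0.16], [0.053, -0.103, -0.235], [0.053, -0.103, -0.235], [0.053, -0.103, -0.235], [0.053, -0.103, -0.235], [0.053, -0.103, -0.235]], delta_rot=[[-0.35, -0.173, 0], [-0.35, -0.173, 0], [-0.35, -0.173, 0], [-0.35, -0.173, 0], [-0.35, -0.173, 0], [-0.35, -0.173, 0], [-0.35, -0.173, 0], [-0.35, -0.173, 0], [-0.35, -0.173, 0], [-0.35, -0.173, 0], [-0.35, -0.173, 0]], grip=0)

```text
time_s: 22.05
tcp_pos: [0.5043, -0.3092, 0.1323]
eef_rot: [-179.9, -0.2, -63.8]
contact_force: [-0.1, 0.8, 0.0]
gripper_width: 0.0004
gripper_force: 0.0
```

Emit:
arm_command(travel=[[0, 0, -0.03], [0, 0, -0.06], [0, 0, -0.08], [0, 0, -0.09], [0, 0, -0.1], [0, 0, -0.11], [0, 0, -0.12], [0, 0, -0.12]], delta_rot=[[0, 0, 0], [0, 0, 0], [0, 0, 0], [0, 0, 0], [0, 0, 0], [0, 0, 0], [0, 0, 0], [0, 0, 0]])

```text
time_s: 23.05
tcp_pos: [0.5049, -0.3097, 0.0718]
eef_rot: [-179.9, -0.2, -63.8]
contact_force: [-0.3, -3.3, 6.0]
gripper_width: 0.0004
gripper_force: 3.0
```

Emit:
arm_command(travel=[[0, 0, -0.005], [0, 0, -0.01], [0, 0, -0.014], [0, 0, -0.017], [0, 0, -0.017], [0, 0, -0.017]], delta_rot=[[0, 0, 0], [0, 0, 0], [0, 0, 0], [0, 0, 0], [0, 0, 0], [0, 0, 0]])

```text
time_s: 23.8
tcp_pos: [0.5054, -0.3103, 0.0641]
eef_rot: [-179.8, -0.3, -63.8]
contact_force: [-1.1, -6.4, 8.3]
gripper_width: 0.0008
gripper_force: 4.1
```

Emit:
arm_command(travel=[[0, 0, -0.003], [0, 0, -0.005], [0, 0, -0.007], [0, 0, -0.007]], delta_rot=[[0, 0, 0], [0, 0, 0], [0, 0, 0], [0, 0, 0]])

```text
time_s: 24.3
tcp_pos: [0.5054, -0.3105, 0.0618]
eef_rot: [-179.8, -0.4, -63.7]
contact_force: [-2.9, -4.3, 17.5]
gripper_width: 0.0003
gripper_force: 8.7
```

Emit:
arm_command(travel=[[0, 0, -0.002], [0, 0, -0.003], [0, 0, -0.003], [0, 0, -0.003]], delta_rot=[[0, 0, 0], [0, 0, 0], [0, 0, 0], [0, 0, 0]])

```text
time_s: 24.8
tcp_pos: [0.5055, -0.3106, 0.0614]
eef_rot: [-179.8, -0.4, -63.7]
contact_force: [-6.5, -1.6, 27.2]
gripper_width: 0.0004
gripper_force: 13.8
```

Hard stop: the force rises steeply with almost no travel. Releasing slowly upward.

Emit:
arm_command(travel=[[0, 0, 0.01], [0, 0, 0.02], [0, 0, 0.035], [0, 0, 0.05], [0, 0, 0.065], [0, 0, 0.09], [0, 0, 0.15], [0, 0, 0.25], [0, 0, 0.35], [0, 0, 0.35], [0, 0, 0.35], [0, 0, 0.35]], delta_rot=[[0, 0, 0], [0, 0, 0], [0, 0, 0], [0, 0, 0], [0, 0, 0], [0, 0, 0], [0, 0, 0], [0, 0, 0], [0, 0, 0], [0, 0, 0], [0, 0, 0], [0, 0, 0]])

```text
time_s: 26.3
tcp_pos: [0.5031, -0.3088, 0.2314]
eef_rot: [179.9, -0.0, -63.8]
contact_force: [-0.2, 1.4, 0.3]
gripper_width: 0.0005
gripper_force: 0.0
```

```bash
python3 - <<'E'
from sil import *
from plant import r,viewer
s=r.get_state();print(s["tcp_pos"],s["contact_force"])
d=pickle.load(open("cap0.pkl","rb"));_,c7,b7=pickle.load(open("p7.pkl","rb"))
c=viewer.capture("side");b=viewer.capture("scene")
def pad(im):
    m=(im[165:190,338:366].max(2)<70);ys,xs=np.nonzero(m);return len(xs),xs.mean()+338,ys.mean()+165
print("pad before",pad(d["side"]["img"]),"after",pad(c["img"]))
g=lambda i:cv2.cvtColor(i["img"],cv2.COLOR_RGB2GRAY).astype(int)
print("cup diff side",np.abs(g(c)-g(c7))[195:240,335:372].mean(),"scene",np.abs(g(b)-g(b7))[222:262,300:325].mean())
D=lambda a,e,y0,y1,x0,x1:round(np.abs(g(a)-g(e))[y0:y1,x0:x1].mean(),1)
print("tape",D(c,d["side"],262,307,318,370),"pen",D(c,d["side"],268,325,188,232),"brown",D(c,d["side"],212,258,258,296),"fin",D(c,d["side"],140,166,332,356),"pedal scene",D(b,d["scene"],218,265,365,405))
E
```

```text
[ 0.50308213 -0.3087846   0.23137172] [-0.1553814   1.44436299  0.33948721]
pad before (311, np.float64(351.8135048231511), np.float64(177.47266881028938)) after (310, np.float64(351.8741935483871), np.float64(177.56129032258065))
cup diff side 2.1003003003003005 scene 12.561
tape 5.9 pen 21.6 brown 10.6 fin 5.9 pedal scene 5.4
```

```bash
python3 - <<'E'
from sil import *
from plant import r,viewer
d=pickle.load(open("cap0.pkl","rb"))
for n,(y0,y1,x0,x1) in(("side",(260,330,180,240)),("scene",(180,205,230,290))):
    for im in(d[n]["img"],viewer.capture(n)["img"]):
        h=cv2.cvtColor(im,cv2.COLOR_RGB2HSV)[y0:y1,x0:x1]
        m=((h[...,0]<6)|(h[...,0]>174))&(h[...,1]>150);ys,xs=np.nonzero(m);print(n,m.sum(),xs.mean()+x0 if len(xs) else 0,ys.mean()+y0 if len(ys) else 0,im[y0:y1,x0:x1].mean())
for im in(d["side"]["img"],viewer.capture("side")["img"]):
    h=cv2.cvtColor(im,cv2.COLOR_RGB2HSV)[205:262,250:302];m=(h[...,0]<14)&(h[...,1]>140);ys,xs=np.nonzero(m);print("brown",m.sum(),xs.mean(),ys.mean())
E
```

```text
side 119 197.12605042016807 311.6638655462185 180.0329365079365
side 118 197.16101694915255 311.6525423728814 167.30126984126983
scene 30 242.63333333333333 189.23333333333332 129.66688888888888
scene 47 240.97872340425533 189.36170212765958 112.90022222222223
brown 188 24.329787234042552 28.75531914893617
brown 193 24.735751295336787 28.33678756476684
```

The bystanders haven't moved; the image differences were the arm's shadow. The pedal is back up, the cup is still seated and the robot touches nothing.

```bash
python3 -c "
from plant import close_job
print(close_job())"
```

```text
the job is handed in; nothing more can be done
None
```

The job is handed in: the cup sits mouth-down on the grate between the guides, the pedal was pressed to its stop and came back up, and the bystanders I checked (tape roll, pen, finished cup) and the brown cup stayed put; the tin was not checked, but the arm kept clear of it.

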